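Turn the crank to the zero line of the degree wheel

TASK

Set this engine's crank to top dead centre: with the fingertips, push the breaker-bar handle on the crank nut round clockwise (seen from above) until the long zero line of the degree wheel stands right under the tip of the fixed pointer, without running past it. Only push the handle from the side, do not grip it, and keep off the thin wheel and the pointer, which bend easily. Then come away and leave the other things on the bench as they are.

Things in the scene. Friction and masses are not known exactly. Their poses are not given: they have to be found in the camera images.
- crank (a joint): crank angle (upright axis); wheel and bar turn with it as one piece. In rad: 0 = zero line exactly under the pointer, negative = still to be turned clockwise (seen from above), positive = run past. It starts between -1.5 and -0.75. It drags evenly with 0.5 N m (4 N at the grip point), stays where it is left and does not coast.
- handle_grip (a point): point on the centre line of the bar's grip, 130 mm from the crank axis, 199 mm above the bench. The breaker bar is horizontal plain steel; its knurled round grip, 18 mm thick, runs from 90 to 175 mm from the crank axis (12 mm shank inboard). It lies 44 mm above the wheel, on the opposite side from the zero line: when set, pointer, crank axis and bar lie in one line.
- handle_hub (a point): point on the crank axis at the height of the breaker bar's centre line (socket and bar head here are 28 mm across, top 10 mm higher)
- zero_mark (a point): point on the zero line of the degree wheel, 85 mm from the crank axis, on the upper face. The wheel is a plain aluminium disc, 200 mm across, 2.5 mm thick, its top 155 mm above the bench, with dark lines every 10 degrees; the zero line is the longest (52 mm) and widest and ends inboard in a round dot 12 mm across
- pointer_tip (a point): tip of the fixed pointer, 85 mm from the crank axis, 8 mm above the wheel's face: a dark steel strip 11 mm wide that comes up outside the rim on the cylinder's side of the engine, is bent in over the rim and ends in a point
- pointer: the fixed pointer (origin on the crank axis at the engine's foot; its tip lies along its +x axis), not to be touched
- piston: loose aluminium piston standing on the bench, 54 mm across, 54 mm high, origin at its underside; bystander
- flask: steel drinking flask standing on the bench, 70 mm across, 214 mm high, origin at its underside; bystander
- oil_bottle: small white oil bottle standing on the bench, 48 mm across, 115 mm high, origin at its underside; bystander

How it is judged:
On the way:
1. the fingers push the handle while the zero line is still short of the pointer (contact force between the fingers and crank above 0.5 N and value of joint crank below -0.06 rad), for 0.1 s.
At the end, for the whole second after the job is handed in: the crank rests within 0.05 rad (3 degrees, 4 mm at the pointer's tip) of the zero line, and piston, flask and oil bottle are within 20 mm of where they stood (value of joint crank between -0.05 and 0.05 rad and velocity of joint crank between -0.02 and 0.02 rad/s and distance of each of piston, flask, oil_bottle from where it was at the start of the episode below 0.02 m); the robot touches nothing.
It fails at once if the zero line runs past the pointer by more than 0.14 rad (8 degrees) (value of joint crank above 0.14 rad).
It fails at once if the handle is gripped: squeezed from both sides at once (contact force between the fingers and crank_c0 above 2 N and contact force between the fingers and crank_c1 above 2 N).
It fails at once if the robot pushes on the thin degree wheel (over 2 N) (contact force between any of the fingers, the arm and crank_c3 above 2 N).
It fails at once if the robot pushes on the pointer (over 2 N) (contact force between any of the fingers, the arm and pointer above 2 N).
It fails at once if piston, flask or oil bottle is shifted, lifted or knocked by more than 20 mm (distance of any of piston, flask, oil_bottle from where it was at the start of the episode above 0.02 m).
It also fails if it takes over 45 s, if anything falls off the work surface, if the arm or the gripper's body presses on something with over 40 N, if the wrist force passes 120 N, or if a joint passes its speed limit or range.

ROBOT

A 6-joint arm with a two-finger parallel gripper is mounted at the origin on the work surface. World frame = base frame: x ahead of the robot, y to its left, z up, the work surface at z = 0. Lengths are in m, angles in rad, forces in N, time in s.
With the tool pointing down it reaches from about 0.3 to 0.775 m from the base axis. Payload 14.6 kg.
Tool frame: the origin (TCP) lies on the centre line of the jaws, within the pads' length; the fingertips stand ctrl.tcp_to_tips ahead of it and the grasp point (between the pads) lies 2 mm behind it (ctrl.tcp_to_tips is the distance from the TCP to the fingertips, in m); z points along the fingers, y is the line along which they close (so a half turn about z gives the same grasp; the last joint's range is limited). The gripper opens to 94 mm and grips with 3 to 60 N. Pads are 16 mm wide; open, the fingers measure 119 mm over their backs; the gripper's body (75 mm by 177 mm) begins 78 mm behind the grasp point.
Start: joints at [1.056, 0.3, 1.521, -0, 1.321, -0.067], TCP at [0.238, 0.496, 0.222] pointing down, gripper open.
Joint ranges: [-3.03, 3.03], [-0.79, 2.21], [0.23, 2.52], [-1.04, 4.18], [0, 3.07], [-2.55, 2.55]. Speed limits (rad/s): [2.22, 2.22, 2.57, 3.14, 3.14, 3.14].

INTERFACE

Orientations are given as [roll, pitch, yaw] about the fixed x, y, z axes, in that order (R = Rz(yaw) Ry(pitch) Rx(roll)).
In Python, from station import telemetry, viewer, hand_in, ctrl gives the robot as it stands.
- The arm moves only by the tool step_arm, never from a script. Its argument "plan" is a list of rows, each an object of numbers: "dx", "dy", "dz": the shift along the tool's x, y, z scaled (see below); "rx", "ry", "rz": the turn, a rotation vector about the tool's x, y, z scaled (see below); "claw": the closure, from 0 (fully open) to 1 (shut). In form: [{"dx": .., "dy": .., "dz": .., "rx": .., "ry": .., "rz": .., "claw": ..}, ...]. A call has 1 to 10 rows; each row shifts and turns the commanded pose from where the row before left it, along the tool's axes as they then stand; what a row does not reach is not made up. The controller multiplies each number of a shift by 0.1 m and each number of a turn by 90 degrees. A row lasts 1/10 s, in which the tool goes at most 50 mm and 8.59 degrees, less where a joint would pass 70% of its speed; a pose out of reach is approached as far as the arm can. A call with a number of a shift or a turn outside -1 to 1 is refused whole. A call with a gripper value outside its range is refused whole. The fingers move at their own pace and stop on an object; "grip_force" is the grip in N (left out, the last holds). Time passes only in rows, so rows that do not move let the fingers close. It gives the time, the measured TCP pose, the force, the opening and the grip force at its end, in the units of the state.
- telemetry.get_obs(): the state, without advancing time (a new reading comes with each control period).
- viewer.camera(name): name is "scene" or "top" or "wrist"; returns a dict with "img" (384x512x3 uint8, red, green, blue), "z_map" (384x512 float32, m along the optical axis (not along the pixel's ray), 0 where there is no reading), "fx", "fy", "cx", "cy" (pixels), "dist" ([k1, k2, p1, p2, k3] as OpenCV has them; the pictures are not rectified), "R" (3x3) and "t" (3): a world point X has camera coordinates R X + t; the wrist camera has in their place "tool_from_camera" (4x4, takes a point from camera to tool coordinates, whose origin is the TCP and whose axes are the flange's). Camera axes: x right, y down, z forward; pixel columns grow to the right and rows downward; lengths in m; the calibration is good to about 2 mm. A picture is of the moment at which its call begins: read the wrist's pose just before it.
- hand_in(): hands the job in; it is judged then, once.
Trained networks look in a picture, given as the dict that the camera call returned (one of the last four; its "shot" number tells which), for a name from the list of things; names that differ only in an ending like _2 or _b are one class to them, and where a whole thing is asked for, a point or a joint stands for the part that bears it (a point fixed in the world has none). Each returns a list of dicts, best first, with "score" (0 to 1); they miss things now and then, are a little off and sometimes report something else, mostly with a low value. They report only what shows in the picture. A call takes as long as a camera call.
- viewer.recognise(target, picture): "rect" ([left, top, right, bottom] in pixels, round what is visible of it).
The state is a dict: "time_s": time; "qpos": joint angles; "joint_vel": joint speeds; "tau": joint torques, N m; "ee_pos": TCP position; "eef_rot": TCP orientation; "force": force on the tool from outside, world axes, zero at the start; "moment": the same for the moment, N m; "grip_width": finger opening in m; "grip_force": force on a finger pad.
Only numpy, scipy, OpenCV 4.12 (cv2) and the standard library are available. Lean on these libraries where they do the work, as an engineer would, in place of code of your own. Each camera call takes 0.05 s, during which the arm holds its last target. There are 200 camera calls.

## Working session

There is one attempt and no reset: what is moved stays moved. The work goes in short steps, Python scripts to look and compute and a tool call to move; the robot and the scene stay as the last step left them, time stands still between calls to the robot, and variables do not carry over. Pictures are saved under pics/ and viewed, at most 10 in all, crops included, and the job is handed in when it is done.

Besides the shell and the picture viewer there is one more tool, called after "Emit:" as a command line: name --argument value ..., lists and objects as JSON in quotes. step_arm: Moves the arm, as the interface text tells. Shifts and turns lie within -1 to 1; 1 stands for 0.1 m of shift or 90 degrees of turn. Its arguments: {"type":"object","properties":{"plan":{"type":"array"},"grip_force":{"type":"number"}},"required":["plan"]}

```bash
mkdir -p pics
cat > h.py <<'E'
import numpy as np, cv2
from station import telemetry, viewer, hand_in, ctrl
def K(c): return np.array([[c['fx'],0,c['cx']],[0,c['fy'],c['cy']],[0,0,1.]])
def cloud(c):
    h,w=c['z_map'].shape
    u,v=np.meshgrid(np.arange(w),np.arange(h))
    p=cv2.undistortPoints(np.stack([u,v],-1).reshape(-1,1,2).astype(float),K(c),np.array(c['dist'])).reshape(h,w,2)
    z=c['z_map'][...,None]
    P=np.concatenate([p*z,z],-1)
    return (P-np.array(c['t']))@np.array(c['R'])  # world
def atz(c,uv,z):
    p=cv2.undistortPoints(np.array(uv,float).reshape(-1,1,2),K(c),np.array(c['dist'])).reshape(-1,2)
    R=np.array(c['R']);d=np.c_[p,np.ones(len(p))]@R;o=-R.T@np.array(c['t'])
    return o+d*((z-o[2])/d[:,2])[:,None]
def save(c,n): cv2.imwrite('pics/'+n+'.png',c['img'][:,:,::-1])
E
python3 - <<'E'
from h import *
print(ctrl.tcp_to_tips); o=telemetry.get_obs(); print(o)
a=viewer.camera('top');b=viewer.camera('scene')
cv2.imwrite('pics/t.png',a['img'][:,:,::-1]);cv2.imwrite('pics/s.png',b['img'][:,:,::-1])
for n,c in(('top',a),('scene',b)):
  C=cloud(c)
  for t in ['handle_grip','handle_hub','zero_mark','pointer_tip','pointer','piston','flask','oil_bottle']:
    for r in viewer.recognise(t,c)[:2]:
      l,tp,ri,bo=r['rect'];u,v=int((l+ri)/2),int((tp+bo)/2)
      print(n,t,round(r['score'],2),np.round(r['rect'],0),C[v,u].round(3))
E
```

```text
0.017
{'time_s': 0.0, 'qpos': array([ 1.05639283e+00,  3.00459808e-01,  1.52162081e+00,  2.24295420e-05,
        1.32069090e+00, -6.66036585e-02]), 'joint_vel': array([-0.00086703,  0.00034113,  0.00036071,  0.00077506, -0.00256577,
       -0.0001603 ]), 'tau': array([ 5.67326606e-04, -5.31782091e+01, -3.52763557e+01,  7.09390990e-02,
        2.40193005e-02, -8.46219837e-05]), 'ee_pos': array([0.23801366, 0.49554717, 0.22187571]), 'eef_rot': array([-3.14041785e+00, -1.00135762e-04,  2.69378719e+00]), 'force': array([ 0.16043725, -1.05593212,  0.49646039]), 'moment': array([ 0.00937986,  0.00198105, -0.00711969]), 'grip_force': 0.0, 'grip_width': 0.09369643661029654}
top handle_grip 0.59 [202. 154. 278. 217.] [0.608 0.079 0.206]
top handle_hub 0.87 [200. 153. 279. 217.] [0.612 0.079 0.204]
top zero_mark 0.58 [204. 151. 280. 214.] [0.631 0.074 0.155]
top pointer 0.6 [203. 150. 280. 217.] [0.627 0.077 0.157]
top piston 0.61 [346. 219. 365. 234.] [ 0.534 -0.311  0.061]
top flask 0.62 [132. 186. 165. 213.] [0.55  0.363 0.167]
scene handle_grip 0.57 [232. 115. 305. 202.] [0.62  0.08  0.155]
scene handle_hub 0.64 [234. 119. 305. 202.] [0.621 0.073 0.156]
scene zero_mark 0.75 [234. 118. 307. 208.] [0.622 0.064 0.157]
scene pointer_tip 0.42 [301. 146. 310. 152.] [0.721 0.082 0.168]
scene pointer 0.53 [301. 147. 312. 151.] [0.724 0.085 0.166]
scene piston 0.87 [253. 306. 274. 327.] [ 0.533 -0.318  0.058]
scene piston 0.18 [230. 116. 305. 204.] [0.616 0.076 0.159]
scene flask 0.95 [213.  45. 242. 103.] [0.553 0.354 0.159]
scene oil_bottle 0.6 [316. 305. 334. 321.] [ 0.686 -0.338  0.118]
```

View pics/t.png

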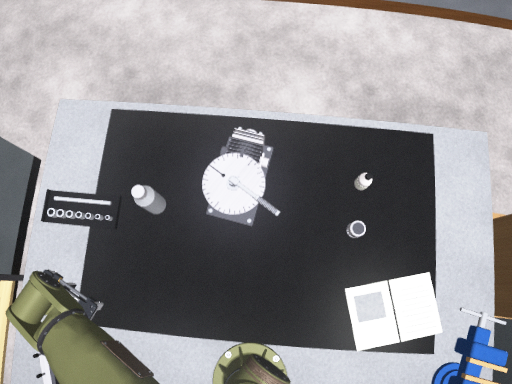

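View pics/s.png

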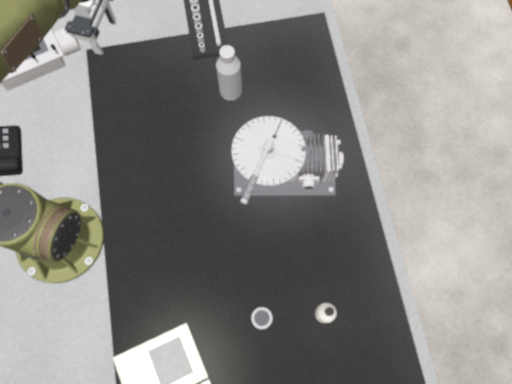

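Run:
```python
from h import *
from scipy.optimize import least_squares
for n in('top','scene'):
  c=viewer.camera(n);C=cloud(c).reshape(-1,3)
  near=np.hypot(C[:,0]-.62,C[:,1]-.078)<.2
  w=C[near&(abs(C[:,2]-.155)<.006)]
  # disc silhouette: minimum enclosing after trimming
  (x,y),r=cv2.minEnclosingCircle(w[np.hypot(w[:,0]-.62,w[:,1]-.078)<.115][:,:2].astype(np.float32))
  print(n,'wheel',x,y,r,w[:,:2].mean(0),np.median(w[:,2]))
  h=C[near&(C[:,2]>.185)&(C[:,2]<.22)]
  d=cv2.fitLine(h.astype(np.float32),cv2.DIST_HUBER,0,.003,.001).ravel()
  e=h[np.argmax(np.hypot(h[:,0]-x,h[:,1]-y))]
  print('handle',len(h),d.round(3),'end',e, 'ang',np.degrees(np.arctan2(e[1]-y,e[0]-x)), np.degrees(np.arctan2(d[1],d[0])))
c=viewer.camera('wrist');print(np.array(c['tool_from_camera']).round(3),c['fx'])
```

```text
top wheel 0.6267786622047424 0.10161077976226807 0.10178855061531067 [0.62442427 0.10442044] 0.15568317802786028
handle 336 [ 0.537  0.843 -0.017  0.579  0.033  0.205] end [ 0.53084404 -0.04477188  0.1993662 ] ang -123.23958187720466 57.51609
scene wheel 0.6290479898452759 0.10289570689201355 0.10418418049812317 [0.62556489 0.10385783] 0.15663325084669993
handle 457 [ 0.543  0.84  -0.012  0.579  0.03   0.206] end [ 0.52631782 -0.04172288  0.20067392] ang -125.3881758539641 57.12878
[[-0.001 -0.967 -0.253  0.073]
 [ 1.    -0.    -0.001 -0.001]
 [ 0.001 -0.253  0.967 -0.162]
 [ 0.     0.     0.     1.   ]] 268.31838454858024
```

Emit:
step_arm --plan '[{"dz": -0.45, "claw": 1}, {"dz": -0.45, "claw": 1}, {"dz": -0.45, "claw": 1}, {"dz": -0.45, "claw": 1}, {"dx": -0.39, "dy": -0.25, "claw": 1}, {"dx": -0.39, "dy": -0.25, "claw": 1}, {"dx": -0.39, "dy": -0.25, "claw": 1}, {"dx": -0.39, "dy": -0.25, "claw": 1}, {"dx": -0.39, "dy": -0.25, "claw": 1}, {"dx": -0.39, "dy": -0.25, "claw": 1}]'

```text
$.plan[0]: bad value
```

Emit:
step_arm --plan '[{"dx": -0.39, "dy": -0.25, "claw": 1}, {"dx": -0.39, "dy": -0.25, "claw": 1}, {"dx": -0.39, "dy": -0.25, "claw": 1}, {"dx": -0.39, "dy": -0.25, "claw": 1}, {"dx": -0.39, "dy": -0.25, "claw": 1}, {"dx": -0.39, "dy": -0.25, "claw": 1}, {"dx": -0.39, "dy": -0.25, "claw": 1}, {"dx": -0.39, "dy": -0.25, "claw": 1}, {"rz": 0.077, "claw": 1}, {"claw": 1}]'

```text
$.plan[0]: bad value
```

```bash
cat >> h.py <<'E'
from scipy.spatial.transform import Rotation as Ro
def wrist():
    o=telemetry.get_obs();c=viewer.camera('wrist')
    T=np.eye(4);T[:3,:3]=Ro.from_euler('xyz',o['eef_rot']).as_matrix();T[:3,3]=o['ee_pos']
    W=T@np.array(c['tool_from_camera']);c['R']=W[:3,:3].T;c['t']=-W[:3,:3].T@W[:3,3]
    return c,o
E
python3 - <<'E'
from h import *
c,o=wrist();print(o['time_s'],o['ee_pos'],np.degrees(o['eef_rot']),o['grip_width'])
C=cloud(c).reshape(-1,3)
near=np.hypot(C[:,0]-.626,C[:,1]-.103)<.19
w=C[near&(abs(C[:,2]-.155)<.006)]
w=w[np.hypot(w[:,0]-.626,w[:,1]-.103)<.115]
print(cv2.minEnclosingCircle(w[:,:2].astype(np.float32)))
h=C[near&(C[:,2]>.185)&(C[:,2]<.22)]
print(len(h),cv2.fitLine(h.astype(np.float32),cv2.DIST_HUBER,0,.003,.001).ravel())
save(c,'w0');np.save('w0.npy',c,allow_pickle=True)
E
```

```text
1.05 [0.2381299  0.49577176 0.22246755] [1.79998406e+02 6.62602924e-05 1.54343024e+02] 0.09389856800899346
((0.0, 0.0), 0.0)Traceback (most recent call last):
  File "<stdin>", line 9, in <module>
cv2.error: OpenCV(4.12.0) /io/opencv/modules/imgproc/src/linefit.cpp:102: error: (-215:Assertion failed) count > 0 in function 'fitLine3D_wods'
```

Emit:
step_arm --plan '[{"dx": 0, "dy": 0, "dz": -0.45, "rx": 0, "ry": 0, "rz": 0, "claw": 1}, {"dx": 0, "dy": 0, "dz": -0.45, "rx": 0, "ry": 0, "rz": 0, "claw": 1}, {"dx": 0, "dy": 0, "dz": -0.45, "rx": 0, "ry": 0, "rz": 0, "claw": 1}, {"dx": 0, "dy": 0, "dz": -0.45, "rx": 0, "ry": 0, "rz": 0, "claw": 1}, {"dx": -0.39, "dy": -0.25, "dz": 0, "rx": 0, "ry": 0, "rz": 0, "claw": 1}, {"dx": -0.39, "dy": -0.25, "dz": 0, "rx": 0, "ry": 0, "rz": 0, "claw": 1}, {"dx": -0.39, "dy": -0.25, "dz": 0, "rx": 0, "ry": 0, "rz": 0, "claw": 1}, {"dx": -0.39, "dy": -0.25, "dz": 0, "rx": 0, "ry": 0, "rz": 0, "claw": 1}, {"dx": -0.39, "dy": -0.25, "dz": 0, "rx": 0, "ry": 0, "rz": 0, "claw": 1}, {"dx": -0.39, "dy": -0.25, "dz": 0, "rx": 0, "ry": 0, "rz": 0, "claw": 1}]'

```text
time_s: 2.1
ee_pos: [0.3846, 0.2575, 0.4026]
eef_rot: [3.141, 0.0, 2.694]
force: [0.4, 0.9, -0.3]
grip_width: 0.0173
grip_force: 0.0
```

Emit:
step_arm --plan '[{"dx": -0.39, "dy": -0.25, "dz": 0, "rx": 0, "ry": 0, "rz": 0, "claw": 1}, {"dx": -0.39, "dy": -0.25, "dz": 0, "rx": 0, "ry": 0, "rz": 0, "claw": 1}, {"dx": -0.39, "dy": -0.25, "dz": 0, "rx": 0, "ry": 0, "rz": 0, "claw": 1}, {"dx": -0.39, "dy": -0.25, "dz": 0, "rx": 0, "ry": 0, "rz": 0, "claw": 1}, {"dx": -0.39, "dy": -0.25, "dz": 0, "rx": 0, "ry": 0, "rz": 0, "claw": 1}, {"dx": -0.39, "dy": -0.25, "dz": 0, "rx": 0, "ry": 0, "rz": 0, "claw": 1}, {"dx": -0.39, "dy": -0.25, "dz": 0, "rx": 0, "ry": 0, "rz": 0, "claw": 1}, {"dx": -0.39, "dy": -0.25, "dz": 0, "rx": 0, "ry": 0, "rz": 0, "claw": 1}, {"dx": 0, "dy": 0, "dz": 0, "rx": 0, "ry": 0, "rz": 0.077, "claw": 1}, {"dx": 0, "dy": 0, "dz": 0, "rx": 0, "ry": 0, "rz": 0, "claw": 1}]'

```text
time_s: 3.1
ee_pos: [0.579, -0.0571, 0.4017]
eef_rot: [-3.141, -0.001, 2.569]
force: [0.2, 1.1, -0.1]
grip_width: 0.0005
grip_force: 0.0
```

Run:
```python
from h import *
c,o=wrist();print(o['time_s'],o['ee_pos'],np.degrees(o['eef_rot']),o['grip_width'])
save(c,'w0');np.save('w0.npy',c,allow_pickle=True)
C=cloud(c).reshape(-1,3)
near=np.hypot(C[:,0]-.626,C[:,1]-.103)<.19
w=C[near&(abs(C[:,2]-.155)<.006)]
w=w[np.hypot(w[:,0]-.626,w[:,1]-.103)<.115]
print(cv2.minEnclosingCircle(w[:,:2].astype(np.float32)))
h=C[near&(C[:,2]>.185)&(C[:,2]<.22)]
print(len(h),cv2.fitLine(h.astype(np.float32),cv2.DIST_HUBER,0,.003,.001).ravel())
```

```text
3.1 [ 0.57904801 -0.05708859  0.40169463] [-1.79975155e+02 -6.56536107e-02  1.47192624e+02] 0.0004516234697255153
((0.6320212483406067, 0.09881449490785599), 0.10801979154348373)
1776 [ 0.5386135   0.84247726 -0.01129621  0.5789775   0.030836    0.20468149]
```

View pics/w0.png

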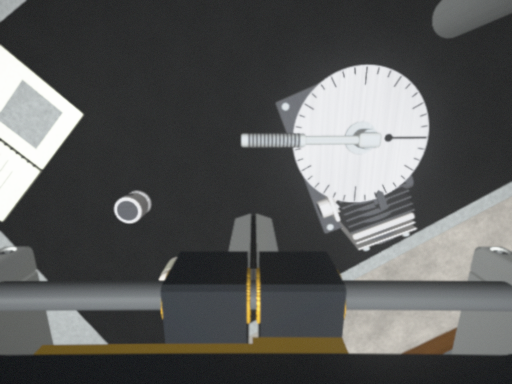

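Run:
```python
from h import *
c=np.load('w0.npy',allow_pickle=True).item()
g=c['img'][60:220,290:440,::-1];cv2.imwrite('pics/z0.png',cv2.resize(g,None,fx=3.75,fy=3.75,interpolation=cv2.INTER_CUBIC))
# ellipse of wheel from bright edge
z=cloud(c);m=((abs(z[...,2]-.155)<.008)&(np.hypot(z[...,0]-.626,z[...,1]-.103)<.13)&(c['img'].min(2)>150)).astype(np.uint8)
k=cv2.findContours(m,cv2.RETR_EXTERNAL,cv2.CHAIN_APPROX_NONE)[0];k=max(k,key=cv2.contourArea).reshape(-1,2)
P=atz(c,k,.155)[:,:2]
from scipy.optimize import least_squares
s=least_squares(lambda p:np.hypot(*(P-p[:2]).T)-p[2],[.626,.103,.1],loss='soft_l1',f_scale=.001);print(s.x)
```

```text
[0.62476243 0.10323261 0.09794948]
```

View pics/z0.png

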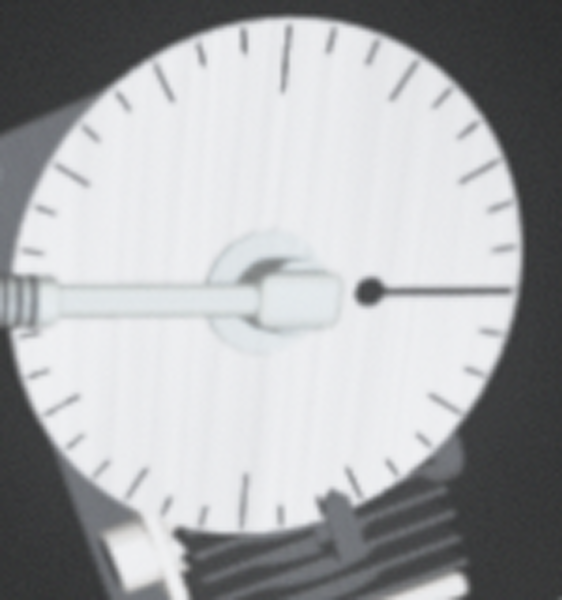

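Run:
```python
from h import *
c=np.load('w0.npy',allow_pickle=True).item()
o=np.array([.6248,.1032])
z=atz(c,[[388.4,137.6],[426,137.6]],.155)[:,:2];t=atz(c,[[376.7,190.7]],.163)[:,:2]
for p in [*z,*t]: d=p-o;print(p.round(4),np.hypot(*d).round(4),np.degrees(np.arctan2(d[1],d[0])).round(2))
print(np.degrees(np.arctan2(.84247726,.5386)))
```

```text
[0.6479 0.1374] 0.0412 55.96
[0.6781 0.1838] 0.0966 56.54
[0.7086 0.0845] 0.0858 -12.6
57.409011759187514
```

Emit:
step_arm --plan '[{"dx": 0.03, "dy": 0.25, "dz": 0, "rx": 0, "ry": 0, "rz": 0, "claw": 1}, {"dx": 0, "dy": 0, "dz": 0.42, "rx": 0, "ry": 0, "rz": 0, "claw": 1}, {"dx": 0, "dy": 0, "dz": 0.42, "rx": 0, "ry": 0, "rz": 0, "claw": 1}, {"dx": 0, "dy": 0, "dz": 0.42, "rx": 0, "ry": 0, "rz": 0, "claw": 1}, {"dx": 0, "dy": 0, "dz": 0.42, "rx": 0, "ry": 0, "rz": 0, "claw": 1}, {"dx": 0, "dy": 0, "dz": 0.41, "rx": 0, "ry": 0, "rz": 0, "claw": 1}, {"dx": 0, "dy": 0, "dz": 0, "rx": 0, "ry": 0, "rz": 0, "claw": 1}, {"dx": 0.14, "dy": 0, "dz": 0, "rx": 0, "ry": 0, "rz": 0, "claw": 1}, {"dx": 0.14, "dy": 0, "dz": 0, "rx": 0, "ry": 0, "rz": 0, "claw": 1}, {"dx": 0, "dy": 0, "dz": 0, "rx": 0, "ry": 0, "rz": 0, "claw": 1}]'

```text
time_s: 4.15
ee_pos: [0.5661, -0.0173, 0.1964]
eef_rot: [3.14, 0.003, 2.576]
force: [-0.6, 0.5, 0.4]
grip_width: 0.0005
grip_force: 0.0
```

```bash
cat >> h.py <<'E'
def handle(c):
    C=cloud(c).reshape(-1,3);o=np.array([.6248,.1032]);r=np.hypot(*(C[:,:2]-o).T)
    h=C[(r<.18)&(r>.02)&(C[:,2]>.19)&(C[:,2]<.213)]
    return h,o
E
python3 - <<'E'
from h import *
o=telemetry.get_obs();print(o['ee_pos'],np.degrees(o['eef_rot']),o['force'])
for n in('scene','wrist'):
  c=viewer.camera(n) if n=='scene' else wrist()[0]
  h,_=handle(c)
  if len(h)>20:
    l=cv2.fitLine(h.astype(np.float32),cv2.DIST_HUBER,0,.003,.001).ravel();print(n,len(h),l,np.degrees(np.arctan2(l[1],l[0])))
save(c,'w1')
E
```

```text
[ 0.56612064 -0.01734251  0.19636009] [1.79913873e+02 1.58307129e-01 1.47591561e+02] [-0.63651495  0.46626605  0.44418119]
wrist 7202 [ 0.5572647   0.8297122  -0.03215002  0.5542255   0.00159065  0.2056555 ] 56.113262
```

View pics/w1.png

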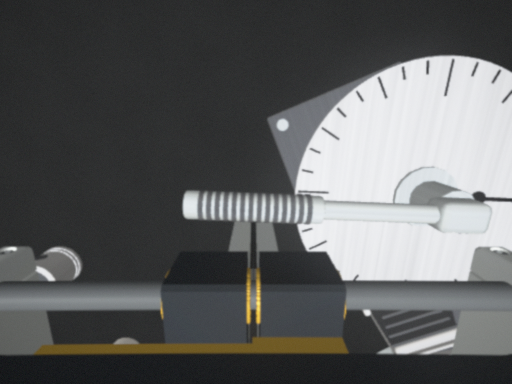

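Emit:
step_arm --plan '[{"dx": 0.106, "dy": -0.008, "dz": 0, "rx": 0, "ry": 0, "rz": 0.05, "claw": 1}, {"dx": 0.106, "dy": -0.008, "dz": 0, "rx": 0, "ry": 0, "rz": 0.05, "claw": 1}, {"dx": 0.106, "dy": -0.008, "dz": 0, "rx": 0, "ry": 0, "rz": 0.05, "claw": 1}, {"dx": 0.106, "dy": -0.008, "dz": 0, "rx": 0, "ry": 0, "rz": 0.05, "claw": 1}, {"dx": 0, "dy": 0, "dz": 0, "rx": 0, "ry": 0, "rz": 0, "claw": 1}]'

```text
time_s: 4.75
ee_pos: [0.5317, 0.0062, 0.1946]
eef_rot: [3.14, 0.001, 2.259]
force: [0.2, -0.5, 0.1]
grip_width: 0.0007
grip_force: 0.0
```

```bash
cat > m.py <<'E'
from h import *
ob=telemetry.get_obs();y=np.degrees(ob['eef_rot'][2]);o=np.array([.6248,.1032])
th=np.radians(y+90);er=np.array([np.cos(th),np.sin(th)]);et=np.array([-er[1],er[0]]);v=ob['ee_pos'][:2]-o
print(ob['time_s'],ob['ee_pos'],'yaw',y,'r,d',v@er,v@et,ob['force'])
c,_=wrist();h,_=handle(c)
R=np.hypot(*(h[:,:2]-o).T);m=(R>.03)
# use top-of-bar points: angle of bar from hub by median per-radius
l=cv2.fitLine(h[m].astype(np.float32),cv2.DIST_HUBER,0,.003,.001).ravel();a=np.degrees(np.arctan2(l[1],l[0]))
q=h[m][:,:2].mean(0)-o
print('wrist',m.sum(),a,np.degrees(np.arctan2(q[1],q[0])))
for n in('top','scene'):
  h,_=handle(viewer.camera(n));h=h[np.hypot(*(h[:,:2]-o).T)<.1];q=h[:,:2].mean(0)-o;print(n,len(h),np.degrees(np.arctan2(q[1],q[0])))
import sys;save(c,sys.argv[1])
E
python3 m.py w2
```

```text
4.75 [0.53169392 0.00622885 0.1945854 ] yaw 129.4029029660968 r,d 0.1334975486312453 0.015828831815030572 [ 0.21494946 -0.52120985  0.11594065]
wrist 6552 37.80318 -142.49429102902755
top 2 -149.69641001734254
scene 11 -142.30691957225991
```

Emit:
step_arm --plan '[{"dx": 0.106, "dy": -0.008, "dz": 0, "rx": 0, "ry": 0, "rz": 0.05, "claw": 1}, {"dx": 0.106, "dy": -0.008, "dz": 0, "rx": 0, "ry": 0, "rz": 0.05, "claw": 1}, {"dx": 0.106, "dy": -0.008, "dz": 0, "rx": 0, "ry": 0, "rz": 0.05, "claw": 1}, {"dx": 0.106, "dy": -0.008, "dz": 0, "rx": 0, "ry": 0, "rz": 0.05, "claw": 1}, {"dx": 0.106, "dy": -0.008, "dz": 0, "rx": 0, "ry": 0, "rz": 0.05, "claw": 1}, {"dx": 0.106, "dy": -0.008, "dz": 0, "rx": 0, "ry": 0, "rz": 0.05, "claw": 1}, {"dx": 0.106, "dy": -0.008, "dz": 0, "rx": 0, "ry": 0, "rz": 0.05, "claw": 1}, {"dx": 0.106, "dy": -0.008, "dz": 0, "rx": 0, "ry": 0, "rz": 0.05, "claw": 1}, {"dx": 0, "dy": 0, "dz": 0, "rx": 0, "ry": 0, "rz": 0, "claw": 1}]'

```text
time_s: 5.8
ee_pos: [0.4924, 0.0803, 0.1936]
eef_rot: [-3.142, -0.0, 1.631]
force: [0.1, -1.1, -0.1]
grip_width: 0.0003
grip_force: 0.0
```

```bash
python3 m.py w3
```

```text
5.8 [0.49240646 0.08028281 0.19356446] yaw 93.47108249505538 r,d 0.13353817813788685 0.014859410200468772 [ 0.10790367 -1.0736968  -0.05657188]
wrist 6627 1.36442 -178.79936870558967
top 0 nan
scene 55 -177.3662063520681m.py:12: RuntimeWarning: Mean of empty slice.
  h,_=handle(viewer.camera(n));h=h[np.hypot(*(h[:,:2]-o).T)<.1];q=h[:,:2].mean(0)-o;print(n,len(h),np.degrees(np.arctan2(q[1],q[0])))
  ret = um.true_divide(
```

View pics/w3.png

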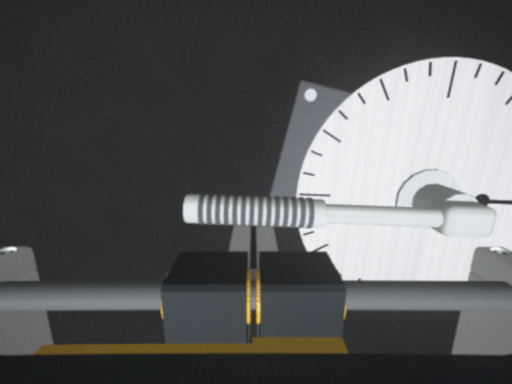

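Emit:
step_arm --plan '[{"dx": 0.07, "dy": -0.006, "dz": 0, "rx": 0, "ry": 0, "rz": 0.033, "claw": 1}, {"dx": 0.07, "dy": -0.006, "dz": 0, "rx": 0, "ry": 0, "rz": 0.033, "claw": 1}, {"dx": 0.07, "dy": -0.006, "dz": 0, "rx": 0, "ry": 0, "rz": 0.033, "claw": 1}, {"dx": 0, "dy": 0, "dz": 0, "rx": 0, "ry": 0, "rz": 0, "claw": 1}, {"dx": -0.2, "dy": 0, "dz": 0, "rx": 0, "ry": 0, "rz": 0, "claw": 1}, {"dx": -0.4, "dy": 0, "dz": 0, "rx": 0, "ry": 0, "rz": 0, "claw": 1}, {"dx": -0.2, "dy": 0.3, "dz": -0.4, "rx": 0, "ry": 0, "rz": 0, "claw": 1}, {"dx": 0, "dy": 0.4, "dz": -0.3, "rx": 0, "ry": 0, "rz": 0, "claw": 1}, {"dx": 0, "dy": 0.4, "dz": -0.3, "rx": 0, "ry": 0, "rz": 0, "claw": 1}, {"dx": 0, "dy": 0, "dz": 0, "rx": 0, "ry": 0, "rz": 0, "claw": 1}]'

```text
time_s: 6.95
ee_pos: [0.5941, 0.0109, 0.2941]
eef_rot: [3.135, -0.001, 1.477]
force: [-0.4, -0.0, 0.0]
grip_width: 0.001
grip_force: 0.0
```

```bash
cat > n.py <<'E'
from h import *
import sys
c,ob=wrist();print(ob['time_s'],ob['ee_pos'],np.degrees(ob['eef_rot'][2]))
h,o=handle(c);r=np.hypot(*(h[:,:2]-o).T);h=h[r<.175]
l=cv2.fitLine(h.astype(np.float32),cv2.DIST_HUBER,0,.003,.001).ravel();print(len(h),l,np.degrees(np.arctan2(l[1],l[0])))
n=sys.argv[1];np.save(n+'.npy',c,allow_pickle=True)
cv2.imwrite('pics/'+n+'.png',cv2.resize(c['img'][:,:,::-1],(800,600),interpolation=cv2.INTER_CUBIC))
E
python3 n.py w4
```

```text
6.95 [0.59411206 0.01087912 0.29411448] 84.61206839802692
3325 [ 0.99125737 -0.13058484 -0.01887882  0.52007544  0.11483923  0.20456403] -7.504734
```

View pics/w4.png

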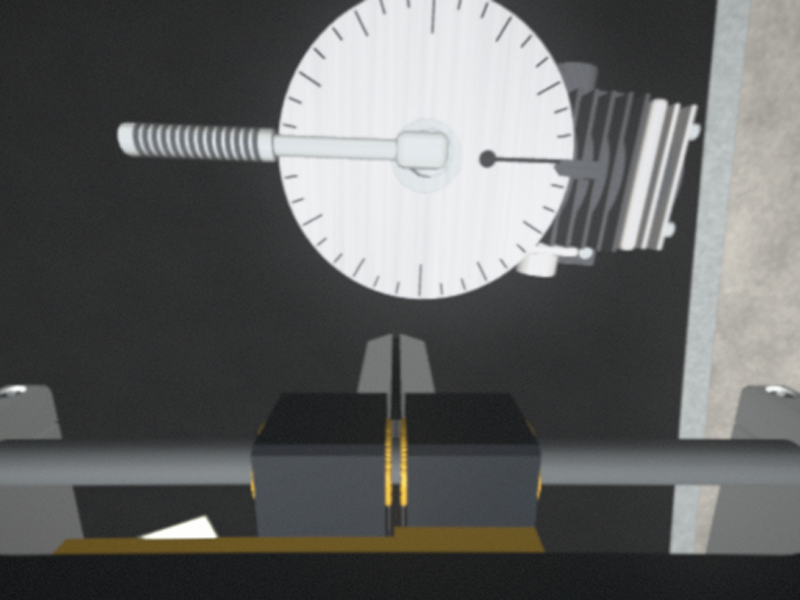

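Run:
```python
from h import *
c=np.load('w4.npy',allow_pickle=True).item();o=np.array([.6248,.1032])
s=.64
for n,p,z in(('dot',(487,158),.155),('line',(552,159.8),.155),('tip',(554,167.5),.163)):
  q=atz(c,[np.array(p)*s],z)[0,:2]-o;print(n,np.hypot(*q),np.degrees(np.arctan2(q[1],q[0])))
g=c['img'][80:130,300:395,::-1];cv2.imwrite('pics/z4.png',cv2.resize(g,None,fx=8,fy=8,interpolation=cv2.INTER_CUBIC))
```

```text
dot 0.041684346575595346 -9.193962668089023
line 0.08610872961711111 -8.08973521192335
tip 0.08543832623458487 -11.720876885886518
```

View pics/z4.png

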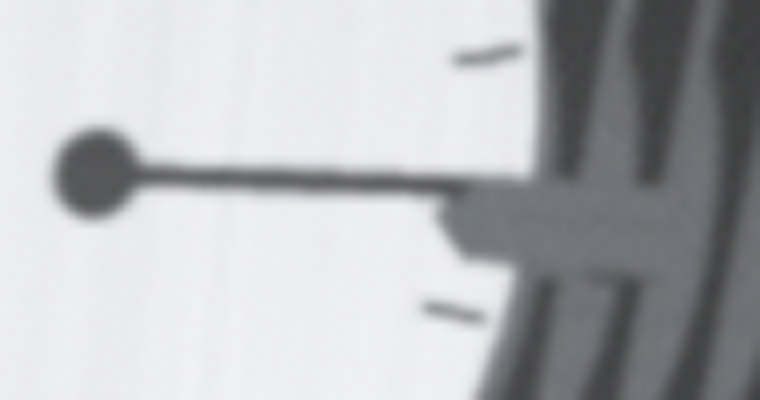

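Emit:
step_arm --plan '[{"dx": 0, "dy": -0.45, "dz": 0.1, "rx": 0, "ry": 0, "rz": 0, "claw": 1}, {"dx": 0, "dy": -0.45, "dz": 0.1, "rx": 0, "ry": 0, "rz": 0, "claw": 1}, {"dx": 0, "dy": -0.216, "dz": 0.4, "rx": 0, "ry": 0, "rz": 0, "claw": 1}, {"dx": 0, "dy": 0, "dz": 0.4, "rx": 0, "ry": 0, "rz": 0, "claw": 1}, {"dx": 0.3, "dy": 0, "dz": 0, "rx": 0, "ry": 0, "rz": 0, "claw": 1}, {"dx": 0.3, "dy": 0, "dz": 0, "rx": 0, "ry": 0, "rz": 0, "claw": 1}, {"dx": 0.1, "dy": 0, "dz": 0, "rx": 0, "ry": 0, "rz": 0, "claw": 1}, {"dx": 0, "dy": 0, "dz": 0, "rx": 0, "ry": 0, "rz": 0, "claw": 1}]'

```text
time_s: 7.8
ee_pos: [0.4847, 0.0931, 0.1899]
eef_rot: [-3.14, 0.0, 1.478]
force: [-0.2, 0.8, -0.1]
grip_width: 0.0006
grip_force: 0.0
```

```bash
python3 m.py w5 2>/dev/null
```

```text
7.8 [0.48468353 0.09311957 0.18990409] yaw 84.67772004172387 r,d 0.1385773474028268 0.023033859115726196 [-0.17148948  0.78744914 -0.06465536]
wrist 7280 -6.6828156 173.28300537947783
top 10 176.63708672447757
scene 60 175.02016268825753
```

Emit:
step_arm --plan '[{"dx": 0.08, "dy": 0, "dz": 0, "rx": 0, "ry": 0, "rz": 0, "claw": 1}, {"dx": 0.048, "dy": -0.004, "dz": 0, "rx": 0, "ry": 0, "rz": 0.022, "claw": 1}, {"dx": 0.048, "dy": -0.004, "dz": 0, "rx": 0, "ry": 0, "rz": 0.022, "claw": 1}, {"dx": 0, "dy": 0, "dz": 0, "rx": 0, "ry": 0, "rz": 0, "claw": 1}, {"dx": -0.2, "dy": 0, "dz": 0, "rx": 0, "ry": 0, "rz": 0, "claw": 1}, {"dx": -0.4, "dy": 0, "dz": 0, "rx": 0, "ry": 0, "rz": 0, "claw": 1}, {"dx": -0.2, "dy": 0.2, "dz": -0.4, "rx": 0, "ry": 0, "rz": 0, "claw": 1}, {"dx": 0, "dy": 0.4, "dz": -0.3, "rx": 0, "ry": 0, "rz": 0, "claw": 1}, {"dx": 0, "dy": 0.4, "dz": -0.3, "rx": 0, "ry": 0, "rz": 0, "claw": 1}, {"dx": 0, "dy": 0, "dz": 0, "rx": 0, "ry": 0, "rz": 0, "claw": 1}]'

```text
time_s: 8.95
ee_pos: [0.5761, 0.0136, 0.2941]
eef_rot: [3.135, -0.001, 1.405]
force: [-0.8, 0.3, -0.5]
grip_width: 0.0006
grip_force: 0.0
```

```bash
python3 n.py w6
python3 - <<'E'
from h import *
c=np.load('w6.npy',allow_pickle=True).item()
g=c['img'][80:130,300:395,::-1];cv2.imwrite('pics/z6.png',cv2.resize(g,None,fx=8,fy=8,interpolation=cv2.INTER_CUBIC))
E
```

```text
8.95 [0.57610601 0.01356014 0.29414584] 80.52250854354375
3334 [ 0.9813744  -0.19170648 -0.01236892  0.5594994   0.1137159   0.204789  ] -11.053245
```

View pics/z6.png

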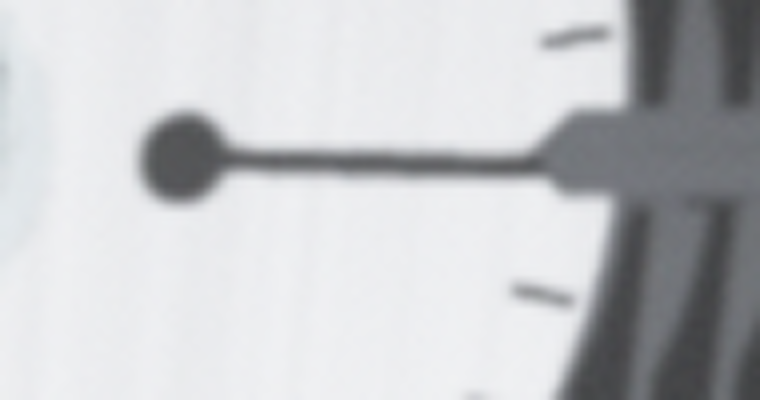

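Run:
```python
from h import *
c=np.load('w6.npy',allow_pickle=True).item();o=np.array([.6248,.1032])
for n,p,z in(('dot',(182,157),.155),('line',(530,164),.155),('tip',(540,155),.163)):
  q=atz(c,[(300+p[0]/8-.44,80+p[1]/8-.44)],z)[0,:2]-o;print(n,np.hypot(*q),np.degrees(np.arctan2(q[1],q[0])))
```

```text
dot 0.04155553401131371 -12.810510290464073
line 0.08789008940265856 -11.725813728712113
tip 0.08578816524784107 -11.410821865824207
```

```bash
python3 -c "
from station import hand_in;print(hand_in())"
```

```text
the job is handed in; nothing more can be done
None
```

The crank is set to top dead centre and the job is handed in. The last wrist-camera view put the zero line within about 0.3° of the pointer tip (limit 3°). The arm is clear of the engine and the bystanders were not approached. `hand_in` returned no verdict.

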